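Post a specimen tube through the drop-box flap

TASK

Take the long screw-cap tube that stands on its own on the bench and push it, upright and cap up, down through the sprung flap in the lid of the white drop box; keep hold of it until it has pushed the flap well open, then let it go so that it drops inside and the flap snaps shut behind it. Leave the short tube standing where it is.

Things in the scene. Friction and masses are not known exactly. Their poses are not given: they have to be found in the camera images.
- long_tube_center (a point): Centre of the long specimen tube: white plastic cylinder 32 mm in diameter, orange screw cap 34 mm in diameter and 22 mm tall on top; 100 mm tall in all, about 60 g, loose, upright on the bench. Point on its axis 50 mm above the foot; z up to the cap. A short tube (listed) and a squat pot (64 mm wide, 61 tall), same caps, stand at least 85 mm away, centre to centre, in any order.
- short_tube_center (a point): Centre of the short specimen tube, a bystander to be left alone: same 32 mm white body and 34 mm orange cap, but only 60 mm tall in all, loose, upright on the bench. Point on its axis 30 mm above its foot.
- mouth (a point): Centre of the mouth in the flat lid of the fixed white drop box (180 mm cube with 5 mm walls, turned about the vertical), level with the lid's top face, 180 mm above the bench. The mouth, mid-lid, is a hole 60 mm along this point's x and 58 mm along its y; z up. A steel flap, 1.5 mm below the lid's face, fills it, hinged at the mouth's +x edge. Inner floor 175 mm below the point.
- flap (a joint): Angle of the steel flap (rad): 0 shut and level, growing as its free (-x) edge swings down into the box, at most 1.5.. A light spring shuts it (0.2 to 0.3 N at that edge, so a tube merely set on it is held up). A 32 mm tube centred in the mouth holds it open at about 1.3 once its foot is 55 mm or more below the lid; let go there, it slides in by its own weight.
Mind the look-alikes: they are no part of the job. What is shaped like the part that bears long_tube_center but green or pink is not meant.

How it is judged:
By the outcome, as a careful person would: the job done as asked, in the order asked, and still so for the second after the job is handed in, with the robot touching nothing.
It also fails if it takes over 38 s, if anything falls off the work surface, if the arm or the gripper's body presses on something with over 40 N, if the wrist force passes 120 N, or if a joint passes its speed limit or range.

ROBOT

A 7-joint arm with a two-finger parallel gripper is mounted at the origin on the work surface. World frame = base frame: x ahead of the robot, y to its left, z up, the work surface at z = 0. Lengths are in m, angles in rad, forces in N, time in s.
With the tool pointing down it reaches from about 0.425 to 0.925 m from the base axis. Payload 6.8 kg.
Tool frame: the origin (TCP) lies on the mounting face of the last link; the fingertips stand 173 mm ahead of it and the grasp point (between the pads) lies 155 mm ahead of it (grip_point_offset is the distance from the TCP to the grasp point, in m); x points along the fingers, z is the direction in which the jaws open and shut, and the axes are right-handed (so a half turn about x gives the same grasp; the last joint's range is limited). The gripper opens to 85 mm and grips with 20 to 120 N. Pads are 22 mm wide; open, the fingers measure 114 mm over their backs; the gripper's body (76 mm by 85 mm) begins 54 mm behind the grasp point. The pads swing forward as they close: fully open they stand 13 mm farther back than shut.
Start: joints at [1.168, 0.477, 0.022, 1.555, -0.011, 1.109, -0.083], TCP at [0.196, -0.646, 0.405] pointing down, gripper open.
Joint ranges: [-2.96, 2.96], [-0.34, 2.1], [-1.41, 1.46], [0.24, 2.44], [-1.37, 4.51], [0.17, 1.92], [-2.96, 2.96]. Speed limits (rad/s): [2.39, 2.39, 3.14, 3.14, 3.14, 3.14, 3.14].

INTERFACE

Orientations are given as a rotation vector (axis times angle).
In Python, from bench import * gives the robot as it stands. The module is installed in compiled form; this text tells all that it offers.
- The arm moves only by the tool servo_tool, never from a script. Its argument "motion" is a list of rows, each a list of 5 numbers: the shift along the tool's x, y, z in m, then the turn about the tool's x in degrees, then the gripper command: -1 is fully open, 1 is shut, values between are in proportion. In form: [[dx, dy, dz, turn, fingers], ...]. A call has 1 to 8 rows; each row is the pose to reach, as a shift and turn from the pose measured when the call began, along the tool's axes at that moment; what a row does not reach only later rows make up. A row lasts 1/10 s, in which the tool goes at most 50 mm and 8.59 degrees, less where a joint would pass 70% of its speed; a pose out of reach is approached as far as the arm can. A call with a gripper value outside its range is refused whole. The fingers move at their own pace and stop on an object; "force" is the grip in N (left out, the last holds). Time passes only in rows, so rows that repeat a pose let the fingers close. It gives the time, the measured TCP pose, the force and the opening at its end, in the units of the state.
- get_obs(): the state, without advancing time (a new reading comes with each control period).
- grab_frame(name): name is "scene" or "side" or "wrist"; returns the picture (400x640x3 uint8, red, green, blue); there is no depth.
- camera_params(name): a dict with "mtx" (3x3 intrinsics, pixels), "D" ([k1, k2, p1, p2, k3] as OpenCV has them; the pictures are not rectified), "world_to_cam" (4x4, takes a point from world to camera coordinates); the wrist camera has in their place "T_tool_cam" (4x4, takes a point from camera to tool coordinates, whose origin is the TCP and whose axes are the tool frame's). Camera axes: x right, y down, z forward; pixel columns grow to the right and rows downward; lengths in m; the calibration is good to about 2 mm. A picture is of the moment at which its call begins: read the wrist's pose just before it. camera_params takes no time and is no camera call.
- hand_in(): hands the job in, once; it reports no verdict.
The state is a dict: "clock": time; "joints": joint angles; "qvel": joint speeds; "tau": joint torques, N m; "tcp_pos": TCP position; "orientation": TCP orientation; "contact_force": force on the tool from outside, world axes, zero at the start; "moment": the same for the moment, N m; "grip_width": finger opening in m.
Only numpy, scipy, OpenCV 4.12 (cv2) and the standard library are available. Lean on these libraries where they do the work, as an engineer would, in place of code of your own. Each camera call takes 0.05 s, during which the arm holds its last target. There are 200 camera calls.

## Working session

There is one attempt and no reset: what is moved stays moved. The work goes in short steps, Python scripts to look and compute and a tool call to move; the robot and the scene stay as the last step left them, time stands still between calls to the robot, and variables do not carry over. Pictures are saved under pics/ and viewed, about 8 in all and at most 12, crops included, and the job is handed in when it is done.

Besides the shell and the picture viewer there is one more tool, called after "Emit:" as name(argument=value, ...), one argument or row to a line, values as JSON. servo_tool: Moves the arm, as the interface text tells. Its arguments: {"type":"object","properties":{"motion":{"type":"array","items":{"type":"array","items":{"type":"number"}}},"force":{"type":"number"}},"required":["motion"]}

```bash
mkdir -p pics; cat > h.py <<'E'
from bench import *
import numpy as np, cv2
from scipy.spatial.transform import Rotation as R
def save(n,f,crop=None,s=1):
    im=f[:,:,::-1]
    if crop: x0,y0,x1,y1=crop; im=im[y0:y1,x0:x1]
    cv2.imwrite('pics/'+n+'.png',cv2.resize(im,None,fx=s,fy=s,interpolation=cv2.INTER_CUBIC))
def cam(name,o=None):
    p=camera_params(name)
    if 'world_to_cam' in p: W=np.array(p['world_to_cam'])
    else:
        T=np.eye(4);T[:3,:3]=R.from_rotvec(o['orientation']).as_matrix();T[:3,3]=o['tcp_pos']
        W=np.linalg.inv(T@np.array(p['T_tool_cam']))
    return np.array(p['mtx']),np.array(p['D'],float),W
def onplane(c,uv,z):
    K,D,W=c; n=cv2.undistortPoints(np.array([[uv]],float),K,D)[0,0]
    Rm=W[:3,:3];C=-Rm.T@W[:3,3];d=Rm.T@np.array([*n,1]);return C+d*(z-C[2])/d[2]
def proj(c,P):
    K,D,W=c;return cv2.projectPoints(np.array(P,float).reshape(-1,3),cv2.Rodrigues(W[:3,:3])[0],W[:3,3],K,D)[0][:,0]
E
python3 - <<'E'
from h import *
o=get_obs();print(o['clock'],o['tcp_pos'],o['orientation'],o['grip_width']);print(R.from_rotvec(o['orientation']).as_matrix().round(3))
for n in('scene','side','wrist'):
    f=grab_frame(n);np.save(n+'0.npy',f);save(n+'0',f)
    c=cam(n,o);print(n,(-c[2][:3,:3].T@c[2][:3,3]).round(3))
a=cv2.imread('pics/scene0.png');b=cv2.imread('pics/side0.png')
E
```

```text
0.0 [ 0.19601096 -0.64563694  0.40371718] [ 0.99036461  1.33592216 -0.98880199] 0.0855711842364224
[[-0.001  0.957  0.291]
 [ 0.002  0.291 -0.957]
 [-1.    -0.    -0.002]]
scene [ 1.085 -0.425  0.601]
side [ 0.273 -0.43   0.792]
wrist [ 0.276 -0.622  0.373]
```

View pics/scene0.png

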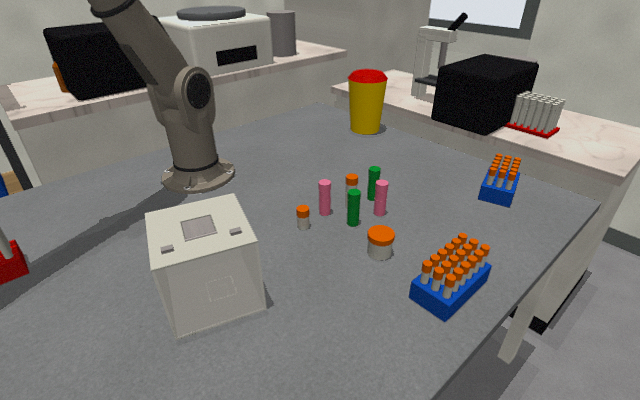

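View pics/side0.png

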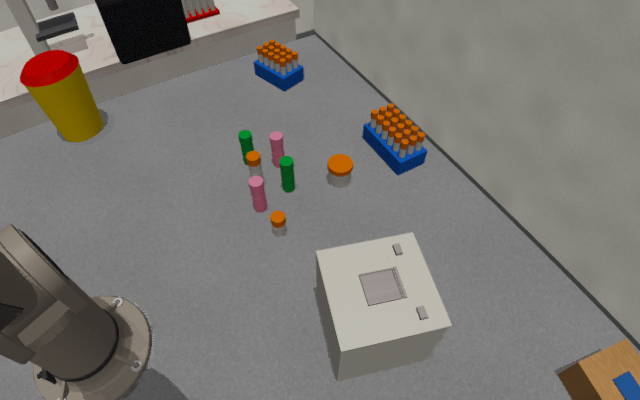

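The scene view shows the white-bodied, orange-capped candidates: the tall one at (351,185), the short one at (303,216) and the pot at (380,240). The look-alikes are green at (374,183) and (354,207), and pink at (325,197) and (381,198). The racks at (450,275) and (500,180) also hold orange-capped tubes. In the side view the tall one is at (254,163), the short one at (278,222), the pot at (340,170) and the mouth at (382,286), with the hinge line towards the right. Next is one close crop of both views.

```bash
python3 - <<'E'
from h import *
s=np.load('scene0.npy');d=np.load('side0.npy')
def cr(f,x0,y0,w,h,W,H): return cv2.resize(f[y0:y0+h,x0:x0+w],(W,H),interpolation=cv2.INTER_CUBIC)
top=np.hstack([cr(s,290,150,100,75,400,300),cr(d,220,120,100,75,400,300)])
bot=np.hstack([cr(s,140,190,133,100,400,300),cr(d,310,225,133,100,400,300)])
save('crop1',np.vstack([top,bot]))
E
```

```text
(no output)
```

View pics/crop1.png

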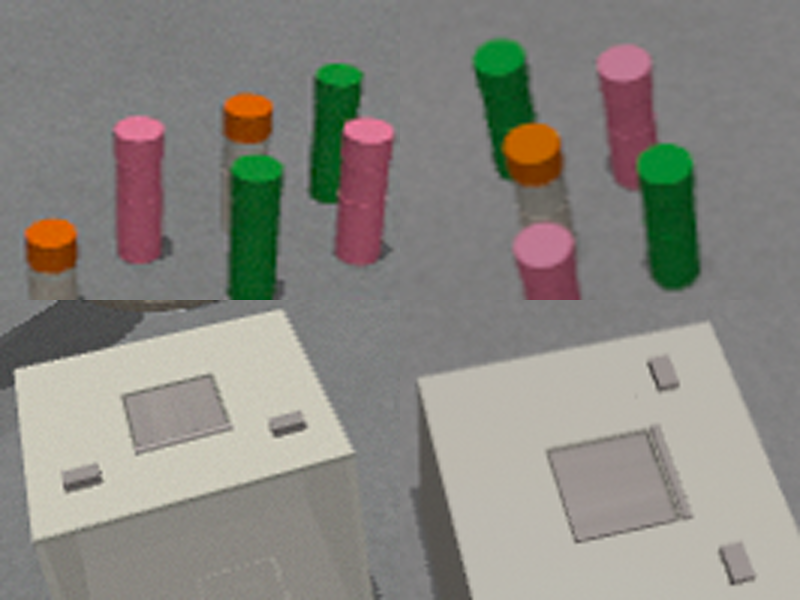

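```bash
python3 - <<'E'
from h import *
s=cam('scene');d=cam('side')
r=lambda x:np.round(x,4)
for n,a,b,z in [('long',(352,176),(253.2,155),.1),('green1',(374.5,168.5),(245,133.7),.1),('pink1',(382,182.7),(276.5,135.5),.1),('green2',(354,191.7),(286.2,160),.1),('pink2',(324.7,182.2),(256.2,180.7),.1),('short',(302.7,208),(278,217),.06),('pot',(381,233),(340,164),.061)]:
    A=onplane(s,a,z);B=onplane(d,b,z);print(n,r(A[:2]),r(B[:2]))
S=[(140+x/3,190+(y-300)/3) for x,y in[(122,393),(212,376),(230,428),(138,452)]]
D=[(310+(x-400)/3,225+(y-300)/3) for x,y in[(548,449),(652,430),(688,518),(577,541)]]
for c,q in((s,S),(d,D)):
    P=np.array([onplane(c,p,.18)[:2] for p in q]);print(r(P),r(P.mean(0)),[r(np.linalg.norm(P[i]-P[i-1])) for i in range(4)],[r(np.degrees(np.arctan2(*(P[i]-P[i-1])[::-1]))) for i in range(4)])
L=[(310+(x-400)/3,225+(y-300)/3) for x,y in[(418,380),(711,322)]]
P=[onplane(d,p,.18)[:2] for p in L];print('lid far edge',r(P),np.linalg.norm(P[1]-P[0]),np.degrees(np.arctan2(*(P[1]-P[0])[::-1])))
for x in [(664,373),(737,563)]:print('lid pads',onplane(d,(310+(x[0]-400)/3,225+(x[1]-300)/3),.18))
L=[(140+x/3,190+(y-300)/3) for x,y in[(14,370),(282,310),(353,453),(37,541)]]
P=np.array([onplane(s,p,.18)[:2] for p in L]);print('lid',r(P),P.mean(0),[r(np.linalg.norm(P[i]-P[i-1])) for i in range(4)])
E
```

```text
long [0.4721 0.236 ] [0.4707 0.236 ]
green1 [0.4849 0.3142] [0.483  0.3145]
pink1 [0.5513 0.2683] [0.5484 0.2688]
green2 [0.5328 0.1807] [0.5314 0.1819]
pink2 [0.4465 0.1583] [0.4436 0.1585]
short [0.4549 0.0736] [0.4517 0.0709]
pot [0.6605 0.1408] [0.6546 0.1382]
[[ 0.4704 -0.2386]
 [ 0.4925 -0.1865]
 [ 0.5503 -0.2053]
 [ 0.534  -0.2576]] [ 0.5118 -0.222 ] [np.float64(0.0664), np.float64(0.0565), np.float64(0.0608), np.float64(0.0548)] [np.float64(163.3399), np.float64(67.0682), np.float64(-17.9803), np.float64(-107.2263)]
[[ 0.488  -0.1864]
 [ 0.5456 -0.206 ]
 [ 0.5308 -0.2596]
 [ 0.4714 -0.2403]] [ 0.509  -0.2231] [np.float64(0.0564), np.float64(0.0609), np.float64(0.0556), np.float64(0.0626)] [np.float64(72.8908), np.float64(-18.7695), np.float64(-105.4077), np.float64(161.9442)]
lid far edge [[ 0.4469 -0.1111]
 [ 0.6201 -0.1644]] 0.1811891928041778 -17.107671805747703
lid pads [ 0.57396939 -0.17898897  0.18      ]
lid pads [ 0.53787396 -0.29367743  0.18      ]
lid [[ 0.397  -0.2806]
 [ 0.452  -0.1097]
 [ 0.6214 -0.1632]
 [ 0.569  -0.3324]] [ 0.50984423 -0.22144776] [np.float64(0.1797), np.float64(0.1796), np.float64(0.1777), np.float64(0.1771)]
```

Emit:
servo_tool(
  motion=[
    [-0.03, 0.498, -0.42, -63, 0.2],
    [-0.03, 0.498, -0.42, -63, 0.2],
    [-0.03, 0.498, -0.42, -63, 0.2],
    [-0.03, 0.498, -0.42, -63, 0.2],
    [-0.03, 0.498, -0.42, -63, 0.2],
    [-0.03, 0.498, -0.42, -63, 0.2],
    [-0.03, 0.498, -0.42, -63, 0.2],
    [-0.03, 0.498, -0.42, -63, 0.2],
  ],
)

```text
clock: 0.95
tcp_pos: [0.414, -0.3088, 0.4231]
orientation: [0.136, 1.567, -0.134]
contact_force: [1.0, -0.5, 0.5]
grip_width: 0.0343
```

```bash
cat >> h.py <<'E'
def go(P,jaw):
    o=get_obs();M=R.from_rotvec(o['orientation']).as_matrix()
    j=np.degrees(np.arctan2(M[1,2],M[0,2]));t=-((jaw-j+180)%360-180)
    print('t',round(o['clock'],2),'tcp',np.round(o['tcp_pos'],4),'jaw',round(j,1),'xdown',M[:,0].round(3),'w',round(o['grip_width'],4),'F',np.round(o['contact_force'],1),'q',np.round(o['joints'],2))
    print('shift',(M.T@(np.array(P)-o['tcp_pos'])).round(4),'turn',round(t,1))
E
python3 -c "
from h import *
go([.55,-.1,.42],-10)"
```

```text
t 0.95 tcp [ 0.414  -0.3088  0.4231] jaw -9.8 xdown [-0.001  0.001 -1.   ] w 0.0343 F [ 1.  -0.5  0.5] q [ 0.83  0.22 -0.36  1.89  0.09  1.05  0.26]
shift [0.0032 0.2289 0.0983] turn 0.2
```

Emit:
servo_tool(
  motion=[
    [0, 0.244, 0.064, 0, -0.4],
    [0, 0.244, 0.064, 0, -0.4],
    [0, 0.244, 0.064, 0, -0.4],
    [0, 0.244, 0.064, 0, -0.4],
    [0, 0.244, 0.064, 0, -0.4],
    [0, 0.547, -0.038, 0, -0.4],
    [0, 0.547, -0.038, 0, -0.4],
    [0, 0.547, -0.038, 0, -0.4],
  ],
)

```text
clock: 1.75
tcp_pos: [0.4947, 0.0672, 0.4233]
orientation: [0.136, 1.567, -0.134]
contact_force: [1.7, 0.8, 0.3]
grip_width: 0.0597
```

```bash
python3 - <<'E'
from h import *
go([.4715,.236,.40],-10)
o=get_obs();f=grab_frame('wrist');np.save('w1.npy',f);save('w1',f)
c=cam('wrist',o);print(proj(c,[.4715,.236,.1]))
E
```

```text
t 1.75 tcp [0.4947 0.0672 0.4233] jaw -9.9 xdown [-0.001  0.001 -1.   ] w 0.0597 F [1.7 0.8 0.3] q [ 0.27  0.22 -0.61  1.91  0.14  1.05 -0.57]
shift [ 0.0235  0.1623 -0.0517] turn 0.1
[[263.72003338  10.38679851]]
```

Emit:
servo_tool(
  motion=[
    [0.024, 0.162, -0.052, 0, -0.4],
    [0.024, 0.162, -0.052, 0, -0.4],
    [0.024, 0.162, -0.052, 0, -0.4],
    [0.024, 0.162, -0.052, 0, -0.4],
    [0.024, 0.162, -0.052, 0, -0.4],
    [0.024, 0.162, -0.052, 0, -0.4],
  ],
)

```text
clock: 2.4
tcp_pos: [0.4672, 0.2449, 0.4007]
orientation: [0.129, 1.569, -0.121]
contact_force: [0.9, -0.7, -0.0]
grip_width: 0.0598
```

```bash
python3 - <<'E'
from h import *
go([.4715,.236,.243],-10)
o=get_obs();f=grab_frame('wrist');np.save('w1.npy',f);save('w1',f)
c=cam('wrist',o);print(proj(c,[[.4715,.236,.1],[.4715,.236,0]]))
E
```

```text
t 2.4 tcp [0.4672 0.2449 0.4007] jaw -9.1 xdown [-0.001  0.005 -1.   ] w 0.0598 F [ 0.9 -0.7 -0. ] q [-0.03  0.31 -0.69  1.88  0.22  1.03 -0.97]
shift [ 0.1576 -0.0089  0.0059] turn 0.9
[[328.34028086 202.98997032]
 [326.78930637 178.81651401]]
```

View pics/w1.png

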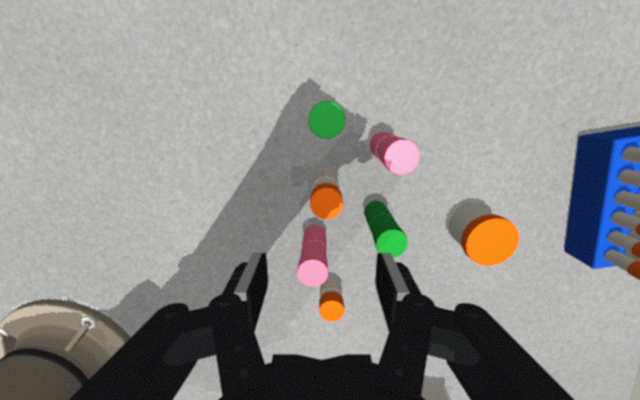

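The wrist view shows the long tube's orange cap at (326,201), against a prediction of (328,203), so the two agree within about 2 mm. Pink and green look-alikes surround it, and the jaw direction (horizontal in the image) is free. I align first, then descend.

```bash
python3 - <<'E'
from h import *
o=get_obs();c=cam('wrist',o);print(onplane(c,(326,201),.1))
go([.471,.236,.243],-10)
E
```

```text
[0.47006705 0.23715591 0.1       ]
t 2.45 tcp [0.4677 0.2438 0.4007] jaw -9.3 xdown [-0.001  0.005 -1.   ] w 0.0597 F [0.2 0.2 0.1] q [-0.03  0.31 -0.69  1.88  0.22  1.03 -0.97]
shift [ 0.1577 -0.0079  0.0047] turn 0.7
```

Emit:
servo_tool(
  motion=[
    [0, -0.007, 0.004, 0.7, -0.4],
    [0, -0.007, 0.004, 0.7, -0.4],
    [0, -0.007, 0.004, 0.7, -0.4],
    [0.04, -0.007, 0.004, 0.7, -0.4],
    [0.08, -0.007, 0.004, 0.7, -0.4],
    [0.1, -0.007, 0.004, 0.7, -0.4],
    [0.1, -0.007, 0.004, 0.7, -0.4],
    [0.1, -0.007, 0.004, 0.7, -0.4],
  ],
)

```text
clock: 3.25
tcp_pos: [0.4707, 0.2368, 0.3013]
orientation: [0.141, 1.567, -0.133]
contact_force: [-0.2, -0.1, -0.1]
grip_width: 0.0598
```

```bash
python3 -c "
from h import *
go([.471,.2365,.243],-10)"
```

```text
t 3.25 tcp [0.4707 0.2368 0.3013] jaw -10.0 xdown [-0.001  0.005 -1.   ] w 0.0598 F [-0.2 -0.1 -0.1] q [-0.07  0.44 -0.63  1.97  0.34  0.84 -1.06]
shift [ 0.0583 -0.0005  0.0004] turn 0.0
```

Emit:
servo_tool(
  motion=[
    [0.03, 0, 0, 0, -0.4],
    [0.058, 0, 0, 0, -0.4],
    [0.058, 0, 0, 0, -0.4],
    [0.058, 0, 0, 0, -0.4],
    [0.058, 0, 0, 0, 0.6],
    [0.058, 0, 0, 0, 0.6],
    [0.058, 0, 0, 0, 0.6],
    [0.058, 0, 0, 0, 0.6],
  ],
  force=35,
)

```text
clock: 4.05
tcp_pos: [0.4714, 0.2377, 0.2451]
orientation: [0.142, 1.565, -0.131]
contact_force: [-0.7, -0.2, 7.5]
grip_width: 0.0333
```

Emit:
servo_tool(
  motion=[
    [0, 0, 0, 0, 0.6],
    [0, 0, 0, 0, 0.6],
    [-0.03, 0, 0, 0, 0.6],
    [-0.07, 0, 0, 0, 0.6],
    [-0.12, 0, 0, 0, 0.6],
    [-0.17, 0, 0, 0, 0.6],
    [-0.22, 0, 0, 0, 0.6],
    [-0.22, 0, 0, 0, 0.6],
  ],
)

```text
clock: 4.85
tcp_pos: [0.4716, 0.2378, 0.4724]
orientation: [0.147, 1.554, -0.126]
contact_force: [1.4, -0.1, 0.0]
grip_width: 0.0329
```

```bash
python3 - <<'E'
from h import *
go([.55,.0,.46],-17.3)
o=get_obs();f=grab_frame('wrist');g=grab_frame('scene');save('lift',np.vstack([f[150:],g[20:270]]))
E
```

```text
t 4.85 tcp [0.4716 0.2378 0.4724] jaw -10.0 xdown [ 0.014  0.012 -1.   ] w 0.0329 F [ 1.4 -0.1  0. ] q [ 0.02  0.24 -0.71  1.79  0.17  1.16 -0.91]
shift [ 0.0107 -0.2208  0.1183] turn 7.3
```

View pics/lift.png

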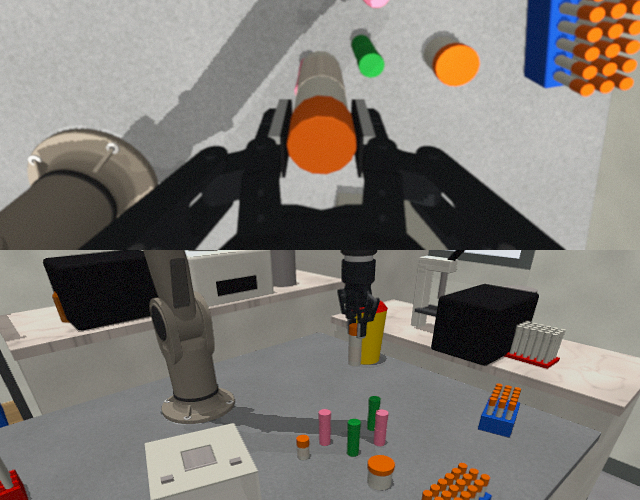

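Emit:
servo_tool(
  motion=[
    [-0.003, -0.03, 0.008, 2, 0.6],
    [-0.003, -0.07, 0.018, 4, 0.6],
    [-0.003, -0.115, 0.03, 7, 0.6],
    [-0.003, -0.16, 0.042, 7, 0.6],
    [-0.003, -0.205, 0.054, 7, 0.6],
    [-0.003, -0.245, 0.065, 7, 0.6],
    [-0.003, -0.265, 0.07, 7, 0.6],
    [-0.003, -0.265, 0.07, 7, 0.6],
  ],
)

```text
clock: 5.75
tcp_pos: [0.4932, -0.0409, 0.4652]
orientation: [0.243, 1.558, -0.233]
contact_force: [-0.4, 0.4, 0.1]
grip_width: 0.0328
```

Emit:
servo_tool(
  motion=[
    [0, 0, 0, 0, 0.6],
    [0, 0, 0, 0, 0.6],
  ],
)

```text
clock: 5.95
tcp_pos: [0.4928, -0.0402, 0.4639]
orientation: [0.242, 1.56, -0.232]
contact_force: [-0.5, 0.6, -1.0]
grip_width: 0.0333
```

```bash
python3 -c "
from h import *
go([.51,-.222,.46],-17.3)"
```

```text
t 5.95 tcp [ 0.4928 -0.0402  0.4639] jaw -17.3 xdown [-0.002  0.007 -1.   ] w 0.0333 F [-0.5  0.6 -1. ] q [ 0.42  0.16 -0.51  1.87  0.08  1.13 -0.42]
shift [ 0.0027 -0.1684  0.0705] turn -0.0
```

Emit:
servo_tool(
  motion=[
    [0, -0.03, 0.013, 0, 0.6],
    [0, -0.07, 0.03, 0, 0.6],
    [0, -0.11, 0.046, 0, 0.6],
    [0, -0.145, 0.061, 0, 0.6],
    [0, -0.168, 0.0705, 0, 0.6],
    [0, -0.168, 0.0705, 0, 0.6],
    [0, -0.168, 0.0705, 0, 0.6],
    [0, -0.168, 0.0705, 0, 0.6],
  ],
)

```text
clock: 6.75
tcp_pos: [0.5105, -0.2195, 0.4625]
orientation: [0.24, 1.561, -0.229]
contact_force: [-0.7, 0.8, -0.8]
grip_width: 0.0329
```

```bash
python3 - <<'E'
from h import *
go([.51,-.222,.44],-17.3)
g=grab_frame('scene');f=grab_frame('side');w=grab_frame('wrist')
cr=lambda f,x0,y0:cv2.resize(f[y0:y0+200,x0:x0+200],(400,400),interpolation=cv2.INTER_CUBIC)
save('over',np.hstack([cr(g,110,100),cr(f,280,150)]))
E
```

```text
t 6.75 tcp [ 0.5105 -0.2195  0.4625] jaw -17.1 xdown [-0.002  0.008 -1.   ] w 0.0329 F [-0.7  0.8 -0.8] q [ 0.62  0.26 -0.39  1.75  0.1   1.16 -0.1 ]
shift [ 0.0225 -0.0028  0.0003] turn 0.2
```

View pics/over.png

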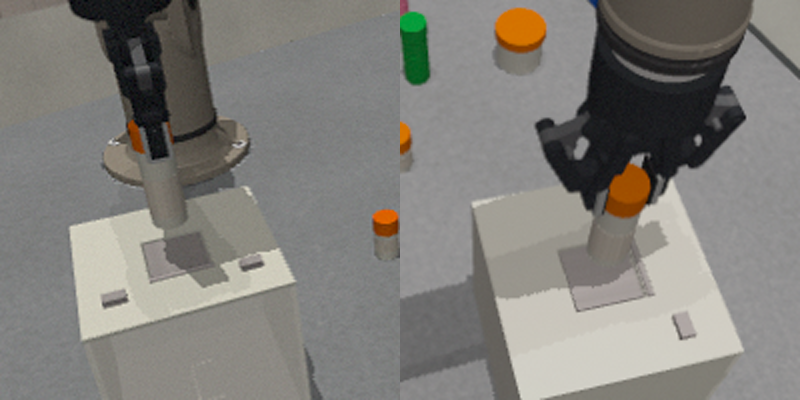

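```bash
python3 - <<'E'
from h import *
s=cam('scene');d=cam('side')
print(onplane(s,(195,210),.2175),onplane(d,(384,277.5),.2175))
for c,o in((s,(110,100)),(d,(280,150))):
    print(((proj(c,[[.5115,-.2185,z] for z in(.3175,.2955,.2175,.18)])-o)*2).round(0).tolist())
E
```

```text
[ 0.5104414  -0.22084009  0.2175    ] [ 0.50564571 -0.22498886  0.2175    ]
[[151.0, 121.0], [156.0, 144.0], [173.0, 220.0], [180.0, 252.0]]
[[228.0, 177.0], [223.0, 194.0], [209.0, 245.0], [204.0, 267.0]]
```

Emit:
servo_tool(
  motion=[
    [0, -0.003, 0, 0.2, 0.6],
    [0.015, -0.003, 0, 0.2, 0.6],
    [0.03, -0.003, 0, 0.2, 0.6],
    [0.04, -0.003, 0, 0.2, 0.6],
    [0.05, -0.003, 0, 0.2, 0.6],
    [0.06, -0.003, 0, 0.2, 0.6],
    [0.065, -0.003, 0, 0.2, 0.6],
    [0.065, -0.003, 0, 0.2, 0.6],
  ],
)

```text
clock: 7.7
tcp_pos: [0.5091, -0.2224, 0.3969]
orientation: [0.243, 1.562, -0.232]
contact_force: [-1.9, 1.0, -0.2]
grip_width: 0.0327
```

```bash
python3 - <<'E'
from h import *
go([.51,-.222,.361],-17.3)
E
```

```text
t 7.7 tcp [ 0.5091 -0.2224  0.3969] jaw -17.4 xdown [-0.003  0.008 -1.   ] w 0.0327 F [-1.9  1.  -0.2] q [ 0.61  0.32 -0.38  1.83  0.13  1.02 -0.12]
shift [0.0359 0.0005 0.0009] turn -0.1
```

Emit:
servo_tool(
  motion=[
    [0.008, 0, 0.001, 0, 0.6],
    [0.016, 0, 0.001, 0, 0.6],
    [0.024, 0, 0.001, 0, 0.6],
    [0.032, 0, 0.001, 0, 0.6],
    [0.036, 0, 0.001, 0, 0.6],
    [0.036, 0, 0.001, 0, 0.6],
    [0.036, 0, 0.001, 0, 0.6],
  ],
)

```text
clock: 8.4
tcp_pos: [0.51, -0.2224, 0.3609]
orientation: [0.244, 1.562, -0.232]
contact_force: [-0.8, 0.6, -0.6]
grip_width: 0.0331
```

```bash
python3 - <<'E'
from h import *
go([.51,-.222,.361],-17.3)
g=grab_frame('scene');f=grab_frame('side')
cr=lambda f,x0,y0:cv2.resize(f[y0:y0+133,x0:x0+133],(400,400),interpolation=cv2.INTER_CUBIC)
save('in',np.hstack([cr(g,130,150),cr(f,310,200)]))
E
```

```text
t 8.4 tcp [ 0.51   -0.2224  0.3609] jaw -17.4 xdown [-0.003  0.008 -1.   ] w 0.0331 F [-0.8  0.6 -0.6] q [ 0.6   0.36 -0.38  1.86  0.15  0.95 -0.14]
shift [-0.0001  0.0004 -0.0001] turn -0.1
```

View pics/in.png

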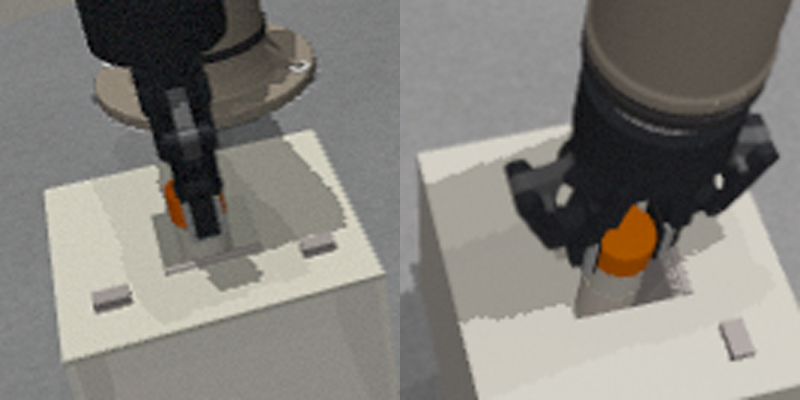

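The tube is upright in the mouth and still gripped. The dark gap on the hinge side shows the flap is well open, with the foot about 64 mm below the lid. Release now.

Emit:
servo_tool(
  motion=[
    [0, 0, 0, 0, -0.4],
    [0, 0, 0, 0, -0.4],
    [0, 0, 0, 0, -0.4],
    [0, 0, 0, 0, -0.4],
    [0, 0, 0, 0, -0.4],
    [0, 0, 0, 0, -0.4],
    [0, 0, 0, 0, -0.4],
    [0, 0, 0, 0, -0.4],
  ],
)

```text
clock: 9.3
tcp_pos: [0.5101, -0.2225, 0.3612]
orientation: [0.243, 1.561, -0.232]
contact_force: [1.1, 0.9, 0.1]
grip_width: 0.0595
```

Emit:
servo_tool(
  motion=[
    [-0.02, 0, 0, 0, -0.4],
    [-0.05, 0, 0, 0, -0.4],
    [-0.09, 0, 0, 0, -0.4],
    [-0.12, 0, 0, 0, -0.4],
    [-0.12, 0.05, 0, 0, -0.4],
    [-0.12, 0.1, 0, 0, -0.4],
    [-0.12, 0.15, 0, 0, -0.4],
    [-0.12, 0.15, 0, 0, -0.4],
  ],
)

```text
clock: 10.1
tcp_pos: [0.5563, -0.0718, 0.4828]
orientation: [0.237, 1.561, -0.219]
contact_force: [-1.1, 0.5, -0.7]
grip_width: 0.0598
```

Emit:
servo_tool(
  motion=[
    [0, 0.05, 0, 0, -0.4],
    [0, 0.05, 0, 0, -0.4],
    [0, 0.05, 0, 0, -0.4],
    [0, 0.05, 0, 0, -0.4],
    [0, 0.05, 0, 0, -0.4],
  ],
)

```text
clock: 10.6
tcp_pos: [0.5705, -0.0257, 0.4831]
orientation: [0.239, 1.561, -0.222]
contact_force: [-0.1, 0.1, 0.1]
grip_width: 0.0599
```

```bash
python3 - <<'E'
from h import *
go([.51,-.0,.46],-17.3)
g=grab_frame('scene');f=grab_frame('side')
a=cv2.resize(f[210:343,300:433],(400,400),interpolation=cv2.INTER_CUBIC);b=cv2.resize(g[140:340,130:330],(400,400),interpolation=cv2.INTER_CUBIC)
save('end',np.hstack([b,a]))
E
```

```text
t 10.6 tcp [ 0.5705 -0.0257  0.4831] jaw -16.8 xdown [-0.001  0.011 -1.   ] w 0.0599 F [-0.1  0.1  0.1] q [ 0.34  0.28 -0.5   1.68  0.13  1.21 -0.48]
shift [ 0.0235  0.0069 -0.0652] turn 0.5
```

View pics/end.png

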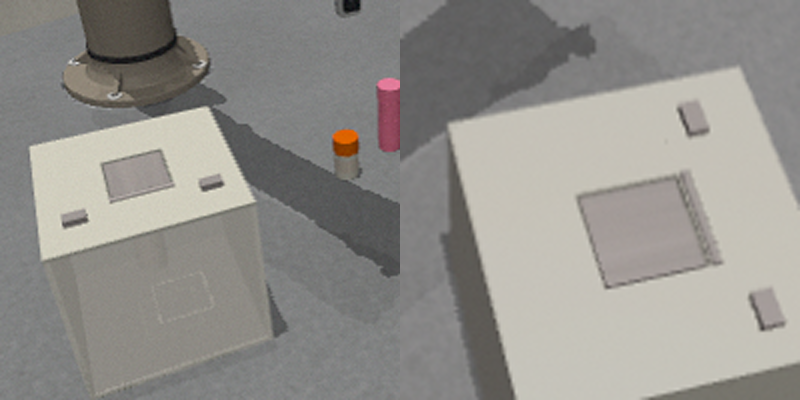

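The flap is shut and level in both views, nothing sticks out of the mouth, and the short tube still stands at crop (345,155). The gripper is empty and clear.

```bash
python3 -c "
from h import *
print(hand_in())"
```

```text
the job is handed in; nothing more can be done
None
```

The long tube is in the drop box and the job is handed in at about 10.7 s of the 38 s allowed; no verdict was reported.

- **Pick:** I took the long tube by its cap at about (0.471, 0.237). The scene, side and wrist views agreed on that position to about 2 mm.
- **Drop:** I pushed it upright through the mouth centre at (0.510, -0.222) until its foot was about 64 mm below the lid. A picture taken before release showed the flap open. Then I let go.
- **Last checks:** The flap is shut and level in both views, and nothing sticks out of the mouth. The short tube still stands where it was, and the gripper is empty and clear of everything.
- **Forces:** The readings at the end of each move were at most about 7.5 N, and no check failed.
- **Not seen:** The tube inside the box cannot be seen. That it is in there follows from the shut flap and clear mouth.

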